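# Put the middle weight away and snap its slide-lid case shut

## Robot

A 7-joint arm with a two-finger parallel gripper is mounted at the origin on a cart in front of the work surface, level with it; the furniture and walls round the work are solid. World frame = base frame: x ahead of the robot, y to its left, z up, the work surface at z = 0. Lengths are in m, angles in rad, forces in N, time in s.
With the tool pointing down it reaches from about 0.4 to 0.875 m from the base axis. Payload 19.3 kg.
Tool frame: the origin (TCP) lies on the mounting face of the last link; the fingertips stand 173 mm ahead of it and the grasp point (between the pads) lies 155 mm ahead of it (bot.grip_point_offset is the distance from the TCP to the grasp point, in m); z points along the fingers, y is the line along which they close (so a half turn about z gives the same grasp; the last joint's range is limited). The gripper opens to 85 mm and grips with 20 to 120 N. Pads are 22 mm wide; open, the fingers measure 114 mm over their backs; the gripper's body (76 mm by 85 mm) begins 54 mm behind the grasp point. The pads swing forward as they close: fully open they stand 13 mm farther back than shut.
Start: joints at [-1.38, 0.521, -0.036, 1.599, 0.021, 1.021, -0.113], TCP at [0.161, 0.604, 0.405] pointing down, gripper open.
Joint ranges: [-2.91, 2.91], [-0.3, 2.13], [-1.5, 1.42], [0.17, 2.43], [-1.26, 4.41], [0.16, 1.93], [-2.52, 2.52]. Speed limits (rad/s): [1.89, 1.89, 2.39, 2.39, 3.01, 3.01, 3.01].

## Interface

Orientations are given as [roll, pitch, yaw] about the fixed x, y, z axes, in that order (R = Rz(yaw) Ry(pitch) Rx(roll)).
In Python, from workcell import bot gives the robot as it stands.
- The arm moves only by the tool arm_command, never from a script. Its argument "deltas" is a list of rows, each a list of 3 entries, a list of its own where there are three numbers: the shift along the tool's x, y, z in cm, then the turn, a rotation vector about the tool's x, y, z in rad, then the finger opening in cm, from 0 to 8.54. In form: [[[tx, ty, tz], [rx, ry, rz], claw], ...]. A call has 1 to 20 rows; each row shifts and turns the commanded pose from where the row before left it, along the tool's axes as they then stand; what a row does not reach is not made up. A row lasts 1/10 s, in which the tool goes at most 50 mm and 8.59 degrees, less where a joint would pass 70% of its speed; a pose out of reach is approached as far as the arm can. A call with a gripper value outside its range is refused whole. The fingers move at their own pace and stop on an object; "newtons" is the grip in N (left out, the last holds). Time passes only in rows, so rows that do not move let the fingers close. It gives the time, the measured TCP pose, the force, the opening and the grip force at its end, in the units of the state.
- bot.observe(): the state, without advancing time (a new reading comes with each control period).
- bot.grab_frame(name): name is "scene" or "side" or "wrist"; returns a dict with "frame" (384x512x3 uint8, red, green, blue), "K" (3x3 intrinsics, pixels), "rvec" (rotation vector, rad) and "tvec" (3), from world to camera coordinates, as OpenCV has them; the wrist camera has in their place "T_tool_cam" (4x4, takes a point from camera to tool coordinates, whose origin is the TCP and whose axes are the flange's). Camera axes: x right, y down, z forward; pixel columns grow to the right and rows downward; lengths in m; the calibration is good to about 2 mm. The wrist camera is an equidistant fisheye: a pixel r from the principal point sees the ray r / f radians off the axis. A picture is of the moment at which its call begins: read the wrist's pose just before it. There is no depth.
- bot.job_done(): hands the job in; it is judged then, once.
Trained networks look in a picture, given as the dict that the camera call returned (one of the last four; its "shot" number tells which), for a name from the list of things; names that differ only in an ending like _2 or _b are one class to them, and where a whole thing is asked for, a point or a joint stands for the part that bears it (a point fixed in the world has none). Each returns a list of dicts, best first, with "p" (0 to 1); they miss things now and then, are a little off and sometimes report something else, mostly with a low value. They report only what shows in the picture. A call takes as long as a camera call. They do not tell look-alikes from the thing itself.
- bot.find_in(name, picture): "rect" ([left, top, width, height] in pixels, round what is visible of it).
- bot.mark_of(name, picture): "at" ([column, row] in pixels: a listed point, or the origin of a listed thing).
The state is a dict: "clock": time; "qpos": joint angles; "qd": joint speeds; "joint_efforts": joint torques, N m; "position": TCP position; "tool_rot": TCP orientation; "force": force on the tool from outside, world axes, zero at the start; "moment": the same for the moment, N m; "grip_width": finger opening in m; "finger_force": force on a finger pad.
Only numpy, scipy, OpenCV 4.12 (cv2) and the standard library are available. Lean on these libraries where they do the work, as an engineer would, in place of code of your own. Each camera call takes 0.05 s, during which the arm holds its last target. There are 200 camera calls.

## Task

Stand the middle-sized of the three loose brass calibration weights upright in the bored hole of the wooden slide-lid case, then slide the lid along its grooves and press it over the small spring ridge at the far end until it clicks and is fully home. Push by feel, firmly but never with more than 25 N, leave the other two weights where they stand, and let go of everything.

Things in the scene. Friction and masses are not known exactly. Their poses are not given: they have to be found in the camera images.
- case: wooden case fixed to the worktop, 160 x 100 x 54 mm; origin on its underside, 70 mm from its mouth, 90 mm from its far end; z up, +x the way the lid slides shut. Lid mouth at -x, with a 34 mm sill, level with the ledges. Side grooves: ledges 40 mm up, 8.5 mm high, lips above (tops 54 mm up, 76 mm apart). A stop 54 mm high at the +x end is set up to 10 mm nearer or farther each time, to be felt
- lid: grooved wooden sliding lid, 142 x 85 x 7 mm, about 0.12 kg, loose, already in the grooves and about 75 to 107 mm open, its rear on the sill; origin at the centre of its underside, x along the slide (shut = +x). 1.5 mm play on all sides. A notch under its front takes the ridge. Home: front edge at the stop, origin at x = -1 mm (+-10 mm with the stop) in the case's frame
- rib (a point): centre of the finger rib on the lid: 10 mm thick along the slide, 50 mm long across it, 18 mm high (from 7 to 25 mm above the lid's underside), 13 mm behind the lid's origin. It can be pinched or pushed from behind; axes as the lid's
- ridge (a joint): rounded spring ridge across the channel, set with the stop, 24 mm before it: how far it is pressed down, m. 0 = up, 0.001 to 0.0025 under the lid's front, near 0 again once snapped into the lid's notch. Mounting it takes a push of about 5 to 16 N some 25 mm before home, then less; at the stop the push rises steeply. Keep the lid's force on the case under 25 N
- hole (a point): centre of the mouth of the round hole for the weight in the case's wooden insert, 30 mm wide, 12 mm deep, mouth 17 mm and bottom 5 mm above the worktop; at x = 5 mm in the case's frame; at x = 5 mm in the case's frame; at x = 5 mm in the case's frame; uncovered while the lid is open
- weight_50_mid (a point): centre (half-way up, 15 mm above its foot) of the middle weight: knobbed brass cylinder, 22 mm wide, 30 mm high, standing, z up
- weight_20_mid (a point): centre of the smallest weight, 17 mm wide, 24 mm high, same shape; to be left alone
- weight_100_mid (a point): centre of the largest weight, 27 mm wide, 36 mm high, same shape; to be left alone
Things that resemble listed ones, but are neither listed nor needed, are in the scene too. Leave any orange or red look-alike of the part that bears weight_50_mid alone.

How it is judged:
By the outcome, as a careful person would: the job done as asked, in the order asked, and still so for the second after the job is handed in, with the robot touching nothing.
It also fails if it takes over 54 s, if anything falls off the work surface, if the arm or the gripper's body presses on something with over 40 N, if the wrist force passes 120 N, or if a joint passes its speed limit or range.

## Working session

There is one attempt and no reset: what is moved stays moved. The work goes in short steps, Python scripts to look and compute and a tool call to move; the robot and the scene stay as the last step left them, time stands still between calls to the robot, and variables do not carry over. Pictures are saved under pics/ and viewed, at most 10 in all, crops included, and the job is handed in when it is done.

Besides the shell and the picture viewer there is one more tool, called after "Call:" by a JSON object that holds its "method" and its "body", one argument or row to a line. arm_command: Moves the arm, as the interface text tells. Its arguments: {"type":"object","properties":{"deltas":{"type":"array","items":{"type":"array"}},"newtons":{"type":"number"}},"required":["deltas"]}

```bash
mkdir -p pics; ls; cat > h.py <<'E'
import numpy as np, cv2
from scipy.spatial.transform import Rotation as R
from workcell import bot
def ray(pic,px,st=None):
    K=np.array(pic["K"]); u=np.array(px,float)
    if "T_tool_cam" in pic:
        d=(u-K[:2,2])/[K[0,0],K[1,1]]; th=np.hypot(*d)
        v=np.r_[d/max(th,1e-9)*np.sin(th),np.cos(th)]
        T=np.array(pic["T_tool_cam"]); Rt=rot(st)
        return np.array(st["position"])+Rt@T[:3,3], Rt@T[:3,:3]@v
    v=np.linalg.solve(K,np.r_[u,1]); Rm=cv2.Rodrigues(np.array(pic["rvec"],float))[0]
    return -Rm.T@np.array(pic["tvec"]).ravel(), Rm.T@v
def rot(st):
    return R.from_euler("xyz",st["tool_rot"]).as_matrix()
def atz(pic,px,z,st=None):
    o,d=ray(pic,px,st); return o+d*(z-o[2])/d[2]
def save(pic,n): cv2.imwrite(f"pics/{n}.png",cv2.cvtColor(pic["frame"],cv2.COLOR_RGB2BGR))
Z=dict(case=0,lid=.0415,rib=.0575,hole=.017,weight_50_mid=.015,weight_20_mid=.012,weight_100_mid=.018)
def look(cam,names,n=4):
    st=bot.observe(); p=bot.grab_frame(cam)
    for k in names:
        for m in bot.mark_of(k,p)[:n]:
            print(cam,k,round(m["p"],2),np.round(m["at"]),np.round(atz(p,m["at"],Z[k],st),4))
    return p,st
E
python3 - <<'E'
from h import *
print(bot.observe())
for c in ("scene","side"):
    p,_=look(c,Z); save(p,c)
p,_=look("wrist",[]); save(p,"w0")
im=np.vstack([np.hstack([cv2.imread(f"pics/{n}.png") for n in("scene","side")])])
E
```

```text
pics
{'clock': 0.0, 'qpos': array([-1.38020148,  0.52204558, -0.03632812,  1.59998457,  0.0211891 ,
        1.02107072, -0.11282847]), 'qd': array([ 0.00192517,  0.0003923 , -0.00026012, -0.00080097, -0.0011509 ,
        0.00012253,  0.00051667]), 'joint_efforts': array([ 6.75717984e-04, -9.27114987e+01,  1.98011689e+00, -3.69928336e+01,
        1.78831798e-02,  8.26439238e-03,  4.49491904e-05]), 'position': array([0.16114184, 0.60373785, 0.40411432]), 'tool_rot': array([-3.14047108e+00,  6.89953334e-05,  2.88075391e+00]), 'force': array([-0.10992969,  1.05425384,  0.10428604]), 'moment': array([0.00811435, 0.00767757, 0.03946983]), 'finger_force': 0.0, 'grip_width': 0.08511327443771768}
scene case 0.95 [270. 192.] [ 0.5883 -0.0778  0.    ]
scene lid 0.58 [311. 191.] [ 0.4939 -0.0827  0.0415]
scene lid 0.36 [209. 276.] [0.5569 0.2248 0.0415]
scene rib 0.86 [319. 182.] [ 0.4849 -0.1001  0.0575]
scene hole 0.67 [268. 181.] [ 0.6022 -0.0925  0.017 ]
scene weight_50_mid 0.61 [308. 228.] [ 0.462  -0.0016  0.015 ]
scene weight_50_mid 0.49 [253. 224.] [0.5659 0.0451 0.015 ]
scene weight_50_mid 0.41 [281. 243.] [0.4915 0.0654 0.015 ]
scene weight_20_mid 0.42 [239. 253.] [0.5525 0.1275 0.012 ]
scene weight_100_mid 0.69 [209. 276.] [0.5683 0.2086 0.018 ]
side case 0.81 [258. 186.] [ 0.5952 -0.0887  0.    ]
side lid 0.84 [310. 175.] [ 0.4952 -0.1011  0.0415]
side rib 0.82 [316. 171.] [ 0.4822 -0.0963  0.0575]
side hole 0.95 [259. 180.] [ 0.5925 -0.0866  0.017 ]
side weight_50_mid 0.67 [291. 277.] [0.475  0.1313 0.015 ]
side weight_50_mid 0.66 [313. 224.] [0.4656 0.0037 0.015 ]
side weight_50_mid 0.55 [290. 245.] [0.4925 0.0641 0.015 ]
side weight_50_mid 0.52 [256. 231.] [0.5581 0.048  0.015 ]
side weight_20_mid 0.31 [316. 173.] [ 0.4902 -0.1445  0.012 ]
side weight_100_mid 0.94 [221. 300.] [0.5676 0.208  0.018 ]
```

```bash
python3 - <<'E'
import cv2,numpy as np
a=cv2.imread("pics/scene.png")[120:320,150:390];b=cv2.imread("pics/side.png")[120:320,150:390]
cv2.imwrite("pics/ab.png",cv2.resize(np.vstack([a,b]),None,fx=1.5,fy=1.5) if 0 else np.hstack([cv2.resize(x,(400,333),interpolation=cv2.INTER_CUBIC) for x in(a,b)]))
E
```

```text
(no output)
```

View pics/ab.png

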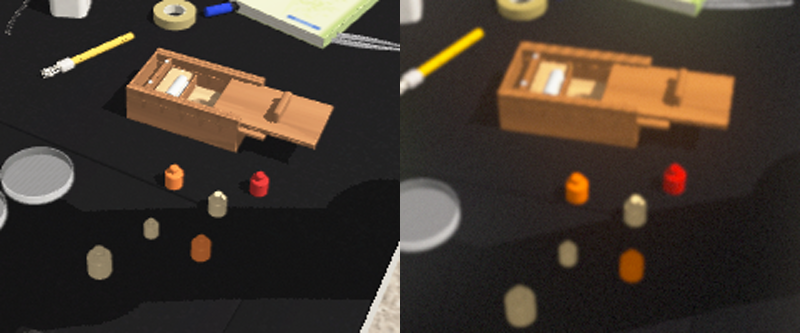

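View pics/w0.png

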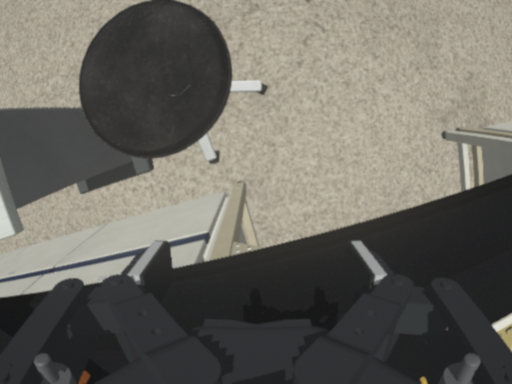

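The brass weights are, in the left view: middle at about (217,203), small at (151,228), large at (99,262). The red, orange and dark-orange ones are look-alikes. The case is open, with the lid extending toward the robot. I'll move above the middle weight.

Call:
{"method": "arm_command", "body": {
  "deltas": [
    [[-2.8,-2.72,0.6],[0,0,0],8.5],
    [[-2.8,-2.72,0.6],[0,0,0],8.5],
    [[-2.8,-2.72,0.6],[0,0,0],8.5],
    [[-2.8,-2.72,0.6],[0,0,0],8.5],
    [[-2.8,-2.72,0.6],[0,0,0],8.5],
    [[-2.8,-2.72,0.6],[0,0,0],8.5],
    [[-2.8,-2.72,0.6],[0,0,0],8.5],
    [[-2.8,-2.72,0.6],[0,0,0],8.5],
    [[-2.8,-2.72,0.6],[0,0,0],8.5],
    [[-2.8,-2.72,0.6],[0,0,0],8.5],
    [[-2.8,-2.72,0.6],[0,0,0],8.5],
    [[-2.8,-2.72,0.6],[0,0,0],8.5],
    [[-2.8,-2.72,0.6],[0,0,0],8.5],
    [[-2.8,-2.72,0.6],[0,0,0],8.5],
    [[-2.8,-2.72,0.6],[0,0,0],8.5],
    [[-2.8,-2.72,0.6],[0,0,0],8.5],
    [[-2.8,-2.72,0.6],[0,0,0],8.5],
    [[0,0,0],[0,0,-0.13],8.5],
    [[0,0,0],[0,0,-0.13],8.5],
    [[0,0,0],[0,0,0],8.5]
  ]
}}

```text
clock: 2.85
position: [0.5019, 0.034, 0.3027]
tool_rot: [3.141, 0.0, -3.141]
force: [-0.4, -0.1, 0.5]
grip_width: 0.0851
finger_force: 0.0
```

```bash
python3 - <<'E'
from h import *
p,st=look("wrist",Z); print(st["clock"],st["position"],st["tool_rot"]); save(p,"w1")
E
```

```text
wrist lid 0.59 [112. 189.] [ 0.4897 -0.0906  0.0415]
wrist rib 0.93 [102. 182.] [ 0.4797 -0.0903  0.0575]
wrist weight_50_mid 0.96 [276. 254.] [0.56  0.053 0.015]
wrist weight_50_mid 0.9 [227. 148.] [0.4594 0.0089 0.015 ]
wrist weight_50_mid 0.77 [366. 169.] [0.477  0.1348 0.015 ]
wrist weight_50_mid 0.58 [290. 183.] [0.4904 0.0639 0.015 ]
wrist weight_20_mid 0.62 [360. 232.] [0.5402 0.1357 0.012 ]
wrist weight_100_mid 0.79 [421. 251.] [0.5618 0.2083 0.018 ]
2.85 [0.50193015 0.03396548 0.30270001] [ 3.14132636e+00  5.22557148e-05 -3.14065363e+00]
```

View pics/w1.png

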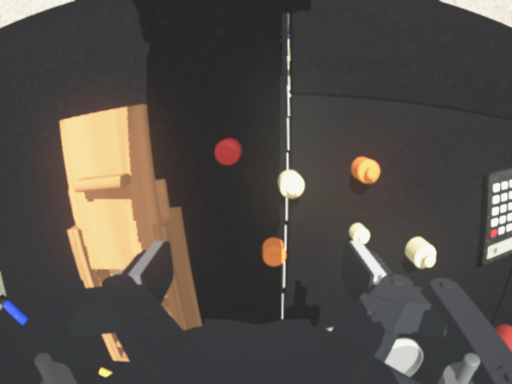

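The middle brass weight is at (290,183), clear of the red, orange and other look-alikes. I'll move over it with a narrower opening and check.

Call:
{"method": "arm_command", "body": {
  "deltas": [
    [[0.6,1.5,2],[0,0,0],5],
    [[0.5,1.5,2],[0,0,0],5],
    [[0,0,2],[0,0,0],5],
    [[0,0,0],[0,0,0],5],
    [[0,0,0],[0,0,0],5]
  ]
}}

```text
clock: 3.75
position: [0.491, 0.0642, 0.243]
tool_rot: [-3.141, -0.0, 3.14]
force: [0.3, -0.8, 0.0]
grip_width: 0.0503
finger_force: 0.0
```

```bash
python3 - <<'E'
from h import *
p,st=look("wrist",["weight_50_mid","weight_20_mid","lid","rib"]); print(st["clock"],st["position"],st["grip_width"]); save(p,"w2")
E
```

```text
wrist weight_50_mid 0.87 [176. 177.] [0.4621 0.0093 0.015 ]
wrist weight_50_mid 0.78 [355. 198.] [0.4775 0.1349 0.015 ]
wrist weight_50_mid 0.77 [258. 216.] [0.49   0.0658 0.015 ]
wrist weight_50_mid 0.73 [242. 299.] [0.5599 0.0528 0.015 ]
wrist lid 0.73 [ 49. 228.] [ 0.4927 -0.0896  0.0415]
wrist rib 0.63 [ 33. 221.] [ 0.4818 -0.0897  0.0575]
3.75 [0.49097542 0.06422746 0.24300752] 0.05025699895531937
```

View pics/w2.png

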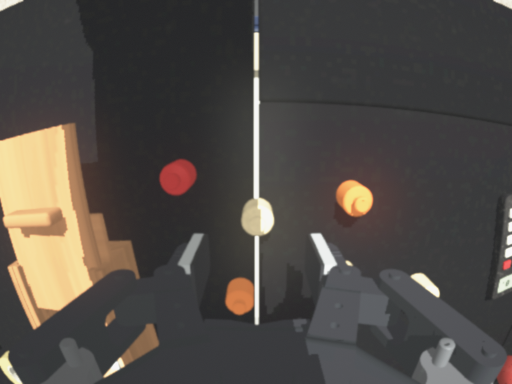

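The weight sits centred between the fingers at (258,216). Descending to grip.

Call:
{"method": "arm_command", "body": {
  "deltas": [
    [[0,0.1,2],[0,0,0],5],
    [[0,0,2],[0,0,0],5],
    [[0,0,1.2],[0,0,0],5],
    [[0,0,0.6],[0,0,0],5],
    [[0,0,0],[0,0,0],5],
    [[0,0,0],[0,0,0],1.5],
    [[0,0,0],[0,0,0],1.5],
    [[0,0,0],[0,0,0],1.5],
    [[0,0,0],[0,0,0],1.5],
    [[0,0,0],[0,0,0],1.5],
    [[0,0,0],[0,0,0],1.5]
  ],
  "newtons": 40
}}

```text
clock: 5.1
position: [0.4911, 0.0654, 0.1855]
tool_rot: [3.141, 0.001, 3.141]
force: [-1.3, 0.8, 6.7]
grip_width: 0.0193
finger_force: 38.8
```

Call:
{"method": "arm_command", "body": {
  "deltas": [
    [[0,0,-0.5],[0,0,0],1.5],
    [[0,0,-1.5],[0,0,0],1.5],
    [[0,0,-3],[0,0,0],1.5],
    [[0,0,-3],[0,0,0],1.5],
    [[0,0,-3],[0,0,0],1.5],
    [[0,0,0],[0,0,0],1.5],
    [[0,0,0],[0,0,0],1.5]
  ]
}}

```text
clock: 5.8
position: [0.4908, 0.0653, 0.2954]
tool_rot: [3.141, 0.002, 3.141]
force: [0.2, 1.3, -2.0]
grip_width: 0.0196
finger_force: 39.2
```

```bash
python3 - <<'E'
from h import *
st=bot.observe(); print(st["clock"],st["position"],st["grip_width"],st["force"],st["finger_force"])
a,_=look("wrist",["lid","rib","hole","case"]); 
b,_=look("side",["hole","case","lid","rib"]);c,_=look("scene",["hole","case","lid","rib"])
# close crops
x=cv2.resize(a["frame"][150:384,160:360],(342,400),interpolation=cv2.INTER_CUBIC)
R0=cv2.Rodrigues(np.array(b["rvec"],float))[0]; q=np.array(b["K"])@(R0@(st["position"]-[0,0,.16])+np.array(b["tvec"]).ravel()); u=(q[:2]/q[2]).astype(int); print(u)
y=cv2.resize(b["frame"][u[1]-40:u[1]+40,u[0]-45:u[0]+45],(450,400),interpolation=cv2.INTER_CUBIC)
cv2.imwrite("pics/g.png",np.hstack([x,y])[:,:,::-1])
E
```

```text
5.8 [0.49083526 0.06534601 0.2954009 ] 0.019574991680020432 [ 0.22532791  1.3394879  -1.99213376] 39.219804746098816
wrist lid 0.78 [ 82. 205.] [ 0.4908 -0.0895  0.0415]
wrist rib 0.58 [ 70. 198.] [ 0.4798 -0.0897  0.0575]
wrist hole 0.88 [113. 295.] [ 0.6001 -0.0895  0.017 ]
wrist case 0.72 [121. 278.] [ 0.5877 -0.085   0.    ]
wrist case 0.58 [115. 294.] [ 0.6101 -0.0975  0.    ]
wrist case 0.43 [258. 253.] [0.5523 0.0672 0.    ]
side hole 0.82 [259. 181.] [ 0.5913 -0.0831  0.017 ]
side case 0.94 [258. 188.] [ 0.5937 -0.0834  0.    ]
side case 0.24 [317. 174.] [ 0.4895 -0.1573  0.    ]
side lid 0.71 [312. 174.] [ 0.4909 -0.1036  0.0415]
side lid 0.49 [260. 186.] [ 0.5772 -0.0442  0.0415]
side rib 0.78 [316. 171.] [ 0.4831 -0.096   0.0575]
scene hole 0.66 [266. 184.] [ 0.6013 -0.0805  0.017 ]
scene case 0.73 [267. 188.] [ 0.6028 -0.0866  0.    ]
scene lid 0.95 [315. 191.] [ 0.4865 -0.0874  0.0415]
scene rib 0.9 [319. 184.] [ 0.483  -0.0949  0.0575]
[293 193]
```

View pics/g.png

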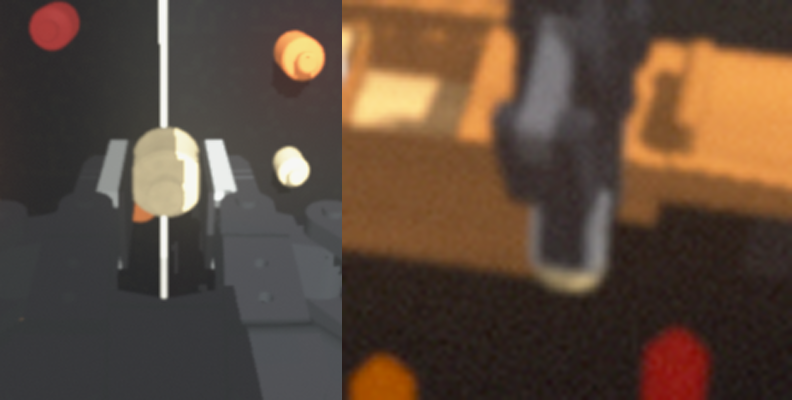

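The weight is gripped upright and centred in the fingers, with its foot showing below the tips. Next I'll go beside the hole and look from close by.

Call:
{"method": "arm_command", "body": {
  "deltas": [
    [[-3,-2.4,0],[0,0,0],1.5],
    [[-3,-2.4,0],[0,0,0],1.5],
    [[-3,-2.4,0],[0,0,0],1.5],
    [[-3,-2.4,0],[0,0,0],1.5],
    [[0,0,0],[0,0,0],1.5],
    [[0,0,0],[0,0,0],1.5]
  ]
}}

```text
clock: 7.15
position: [0.6107, -0.0312, 0.2942]
tool_rot: [3.142, -0.001, 3.14]
force: [-0.3, 0.6, -1.3]
grip_width: 0.0194
finger_force: 39.3
```

```bash
python3 - <<'E'
from h import *
st=bot.observe(); print(st["clock"],st["position"],st["grip_width"])
a,_=look("wrist",["lid","rib","hole","case"]); save(a,"w3")
E
```

```text
7.15 [ 0.61074844 -0.03121947  0.29419853] 0.019372814583600233
wrist lid 0.85 [175.  58.] [ 0.494  -0.0923  0.0415]
wrist rib 0.8 [170.  38.] [ 0.482  -0.0917  0.0575]
wrist hole 0.9 [194. 183.] [ 0.5966 -0.0847  0.017 ]
wrist case 0.67 [197. 170.] [ 0.5888 -0.0846  0.    ]
```

View pics/w3.png

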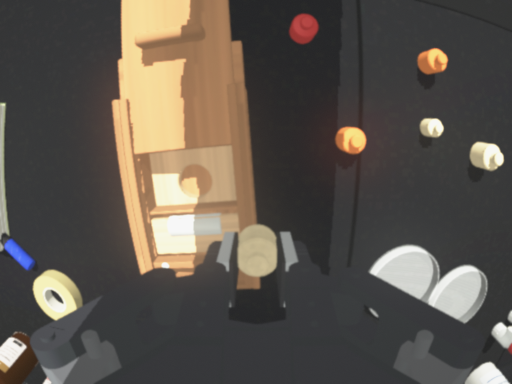

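The hole is open, at about (195,182). The lid's front edge is near row 150, and the case walls run from (115,100) to (142,272). I'll work out the case yaw.

```bash
python3 - <<'E'
from h import *
st=bot.observe(); a,_=look("wrist",["hole","case"])
g=cv2.cvtColor(a["frame"],cv2.COLOR_RGB2HSV)
# left outer edge of lip top: first woody pixel per row
E=[]
for r in range(105,265,4):
    row=g[r,90:250]; m=(row[:,1]>80)&(row[:,2]>120)&(row[:,0]<25)
    i=np.flatnonzero(m)
    if len(i): E.append(atz(a,(90+i[0],r),.054,st)[:2])
E=np.array(E); c=np.polyfit(E[:,0],E[:,1],1); k=abs(E[:,1]-np.polyval(c,E[:,0]))<.003
c=np.polyfit(E[k,0],E[k,1],1); print("left edge slope",c[0],"y at x=.597",np.polyval(c,.597),k.sum(),len(k),E[::8])
for px in [(237,42),(253,200),(135,150),(228,140),(236,146),(248,230),(140,270),(142,272),(195,181)]: print(px,atz(a,px,.054,st).round(4),atz(a,px,.017,st).round(4))
E
```

```text
wrist hole 0.59 [194. 181.] [ 0.5953 -0.083   0.017 ]
wrist hole 0.2 [194. 170.] [ 0.5859 -0.0826  0.017 ]
wrist case 0.89 [197. 172.] [ 0.5903 -0.0838  0.    ]
left edge slope 0.06991039728810045 y at x=.597 -0.13487450665157374 40 40 [[ 0.52755531 -0.13934475]
 [ 0.55227988 -0.13777147]
 [ 0.57715225 -0.1362127 ]
 [ 0.60275297 -0.13462851]
 [ 0.62973886 -0.13298474]]
(237, 42) [ 0.4873 -0.0431  0.054 ] [ 0.4774 -0.0455  0.017 ]
(253, 200) [ 0.6018 -0.032   0.054 ] [ 0.612  -0.0325  0.017 ]
(135, 150) [ 0.5631 -0.1203  0.054 ] [ 0.5665 -0.1364  0.017 ]
(228, 140) [ 0.5579 -0.0495  0.054 ] [ 0.5604 -0.0531  0.017 ]
(236, 146) [ 0.5622 -0.0439  0.054 ] [ 0.5655 -0.0465  0.017 ]
(248, 230) [ 0.6254 -0.0359  0.054 ] [ 0.6397 -0.0371  0.017 ]
(140, 270) [ 0.6636 -0.1283  0.054 ] [ 0.6847 -0.1457  0.017 ]
(142, 272) [ 0.6654 -0.1267  0.054 ] [ 0.6868 -0.1439  0.017 ]
(195, 181) [ 0.5874 -0.0744  0.054 ] [ 0.5951 -0.0824  0.017 ]
```

Call:
{"method": "arm_command", "body": {
  "deltas": [
    [[0.75,-2.65,0],[0,0,-0.035],1.5],
    [[0.7,-2.65,0],[0,0,-0.035],1.5],
    [[0,0,2],[0,0,0],1.5],
    [[0,0,2],[0,0,0],1.5],
    [[0,0,2],[0,0,0],1.5],
    [[0,0,1.5],[0,0,0],1.5],
    [[0,0,0.8],[0,0,0],1.5],
    [[0,0,0],[0,0,0],1.5],
    [[0,0,0],[0,0,0],1.5]
  ]
}}

```text
clock: 8.45
position: [0.5974, -0.084, 0.2122]
tool_rot: [-3.141, 0.001, -3.072]
force: [0.1, -0.4, -0.2]
grip_width: 0.0193
finger_force: 39.3
```

```bash
python3 - <<'E'
from h import *
st=bot.observe(); print(st["clock"],st["position"],st["tool_rot"],st["force"])
a,_=look("wrist",["hole"]); x=a["frame"][150:320,150:350]
c,_=look("scene",["hole"]); b,_=look("side",["hole"])
y=b["frame"][145:235,210:310]; z=c["frame"][145:235,220:320]
f=lambda i:cv2.resize(i,(400,300),interpolation=cv2.INTER_CUBIC)
cv2.imwrite("pics/in.png",np.hstack([f(x),f(z)])[:,:,::-1])
E
```

```text
8.45 [ 0.59737014 -0.08397696  0.21224159] [-3.14143919e+00  5.33177194e-04 -3.07244421e+00] [ 0.05938499 -0.3897891  -0.16536701]
wrist hole 0.58 [256. 232.] [ 0.5959 -0.0841  0.017 ]
side hole 0.8 [260. 182.] [ 0.5893 -0.0827  0.017 ]
```

View pics/in.png

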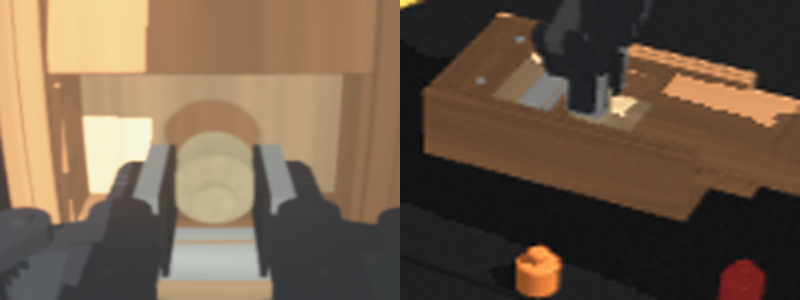

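The weight is lined up with the hole (hole centre column 211, weight 213 in the left crop). Lowering it gently.

Call:
{"method": "arm_command", "body": {
  "deltas": [
    [[0.1,0,0.6],[0,0,0],1.5],
    [[0,0,0.6],[0,0,0],1.5],
    [[0,0,0.2],[0,0,0],1.5],
    [[0,0,0],[0,0,0],1.5]
  ]
}}

```text
clock: 9.15
position: [0.596, -0.084, 0.1971]
tool_rot: [3.141, -0.001, -3.072]
force: [0.1, 0.2, -0.0]
grip_width: 0.0198
finger_force: 39.3
```

Foot is about 5 mm inside the hole with no contact force. Continuing.

Call:
{"method": "arm_command", "body": {
  "deltas": [
    [[0,0,0.3],[0,0,0],1.5],
    [[0,0,0.2],[0,0,0],1.5],
    [[0,0,0],[0,0,0],1.5]
  ]
}}

```text
clock: 9.45
position: [0.5961, -0.084, 0.1924]
tool_rot: [3.142, -0.0, -3.072]
force: [-0.1, 0.1, -0.6]
grip_width: 0.0195
finger_force: 39.3
```

Call:
{"method": "arm_command", "body": {
  "deltas": [
    [[0,0,0.1],[0,0,0],1.5],
    [[0,0,0],[0,0,0],3.2],
    [[0,0,0],[0,0,0],3.2],
    [[0,0,0],[0,0,0],3.2],
    [[0,0,-0.5],[0,0,0],3.2],
    [[0,0,-2],[0,0,0],3.2],
    [[0,0,-3],[0,0,0],3.2],
    [[0,0,-3],[0,0,0],3.2],
    [[0,0,0],[0,0,0],3.2]
  ]
}}

```text
clock: 10.35
position: [0.5972, -0.0843, 0.2808]
tool_rot: [-3.141, 0.006, -3.073]
force: [0.9, -0.6, -0.5]
grip_width: 0.0322
finger_force: 0.0
```

```bash
python3 - <<'E'
from h import *
st=bot.observe(); print(st["clock"],st["position"],st["tool_rot"],st["force"],st["grip_width"])
a,_=look("wrist",["hole","lid","rib","weight_50_mid"]); 
save(a,"w4")
E
```

```text
10.35 [ 0.59715798 -0.08426636  0.28078166] [-3.1407737   0.0056697  -3.07272086] [ 0.88996788 -0.55911508 -0.5300795 ] 0.032220170018095205
wrist hole 0.6 [253. 200.] [ 0.5963 -0.0872  0.017 ]
wrist lid 0.9 [255.  66.] [ 0.4942 -0.0918  0.0415]
wrist rib 0.74 [254.  64.] [ 0.4957 -0.0924  0.0575]
wrist rib 0.56 [255.  42.] [ 0.4809 -0.0926  0.0575]
wrist weight_50_mid 0.96 [380.  49.] [0.4614 0.0084 0.015 ]
wrist weight_50_mid 0.77 [417. 170.] [0.5603 0.0555 0.015 ]
wrist weight_50_mid 0.66 [490.  96.] [0.4771 0.136  0.015 ]
wrist weight_50_mid 0.65 [256. 203.] [ 0.5995 -0.0839  0.015 ]
```

View pics/w4.png

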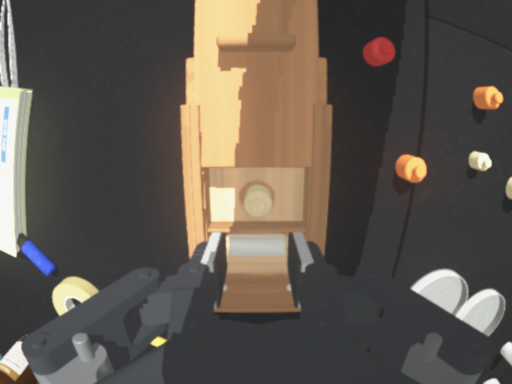

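The weight stands in the hole, at (257,200). The rib is at about (255,42). I'll move behind the rib with closed fingers.

Call:
{"method": "arm_command", "body": {
  "deltas": [
    [[3.65,0,0],[0,0,0],0],
    [[3.65,0,0],[0,0,0],0],
    [[3.65,0,0],[0,0,0],0],
    [[3.65,0,0],[0,0,0],0],
    [[0,0,0],[0,0,0],0],
    [[0,0,2],[0,0,0],0],
    [[0,0,2],[0,0,0],0],
    [[0,0,1],[0,0,0],0],
    [[0,0,0],[0,0,0],0],
    [[0,0,0],[0,0,0],0]
  ],
  "newtons": 30
}}

```text
clock: 11.6
position: [0.4507, -0.0941, 0.2268]
tool_rot: [3.142, -0.001, -3.072]
force: [-0.4, -0.2, 0.9]
grip_width: 0.0005
finger_force: 0.0
```

```bash
python3 - <<'E'
from h import *
st=bot.observe(); print(st["clock"],st["position"],st["tool_rot"],st["force"],st["grip_width"])
a,_=look("wrist",["rib"]);save(a,"w5")
E
```

```text
11.6 [ 0.45065678 -0.09413482  0.22678732] [ 3.14155542e+00 -5.26487186e-04 -3.07243399e+00] [-0.35015044 -0.22014912  0.93734289] 0.0005163478222454777
wrist rib 0.81 [258. 300.] [ 0.4795 -0.091   0.0575]
```

View pics/w5.png

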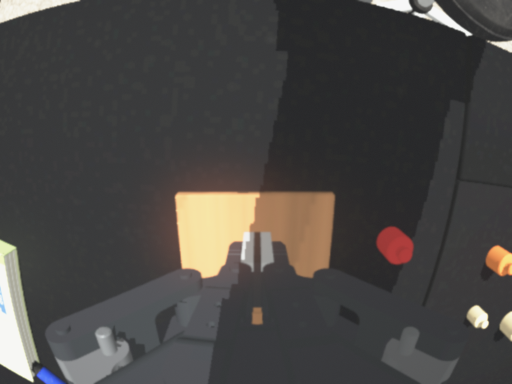

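The fingers are centred on the lid and stand behind the rib. Pushing along the axis.

Call:
{"method": "arm_command", "body": {
  "deltas": [
    [[-0.3,0,0],[0,0,0],0],
    [[-0.3,0,0],[0,0,0],0],
    [[-0.3,0,0],[0,0,0],0],
    [[-0.3,0,0],[0,0,0],0],
    [[-0.3,0,0],[0,0,0],0],
    [[-0.3,0,0],[0,0,0],0],
    [[-0.3,0,0],[0,0,0],0],
    [[-0.3,0,0],[0,0,0],0],
    [[-0.3,0,0],[0,0,0],0],
    [[-0.3,0,0],[0,0,0],0]
  ]
}}

```text
clock: 12.7
position: [0.4807, -0.092, 0.2267]
tool_rot: [-3.142, 0.0, -3.072]
force: [-0.1, -0.7, 0.2]
grip_width: -0.0004
finger_force: 0.3
```

Call:
{"method": "arm_command", "body": {
  "deltas": [
    [[-0.3,0,0],[0,0,0],0],
    [[-0.3,0,0],[0,0,0],0],
    [[-0.3,0,0],[0,0,0],0],
    [[-0.3,0,0],[0,0,0],0],
    [[-0.3,0,0],[0,0,0],0],
    [[-0.3,0,0],[0,0,0],0],
    [[-0.3,0,0],[0,0,0],0],
    [[-0.3,0,0],[0,0,0],0],
    [[-0.3,0,0],[0,0,0],0],
    [[-0.3,0,0],[0,0,0],0]
  ]
}}

```text
clock: 13.7
position: [0.5106, -0.09, 0.2267]
tool_rot: [-3.142, -0.0, -3.072]
force: [-1.2, -0.1, 0.4]
grip_width: -0.0002
finger_force: 0.4
```

```bash
python3 - <<'E'
from h import *
a,st=look("scene",["rib","lid"]);b,_=look("side",["rib","lid"]);print(st["position"],st["force"])
E
```

```text
scene rib 0.72 [296. 180.] [ 0.5308 -0.0796  0.0575]
scene rib 0.65 [298. 177.] [ 0.5316 -0.0916  0.0575]
scene lid 0.73 [295. 184.] [ 0.5352 -0.0869  0.0415]
side rib 0.58 [296. 170.] [ 0.5206 -0.0896  0.0575]
side rib 0.51 [222. 302.] [0.5521 0.2367 0.0575]
side lid 0.65 [286. 171.] [ 0.5413 -0.099   0.0415]
[ 0.51059436 -0.08996933  0.22669388] [-1.15705712 -0.10157895  0.35722106]
```

Call:
{"method": "arm_command", "body": {
  "deltas": [
    [[-0.2,0,0],[0,0,0],0],
    [[-0.2,0,0],[0,0,0],0],
    [[-0.2,0,0],[0,0,0],0],
    [[-0.2,0,0],[0,0,0],0],
    [[-0.2,0,0],[0,0,0],0],
    [[-0.1,0,0],[0,0,0],0]
  ]
}}

```text
clock: 14.6
position: [0.5216, -0.0892, 0.2267]
tool_rot: [-3.142, 0.0, -3.072]
force: [-2.5, 0.1, 1.2]
grip_width: -0.0
finger_force: 0.9
```

Call:
{"method": "arm_command", "body": {
  "deltas": [
    [[-0.1,0,0],[0,0,0],0],
    [[-0.1,0,0],[0,0,0],0],
    [[-0.1,0,0],[0,0,0],0],
    [[-0.1,0,0],[0,0,0],0]
  ]
}}

```text
clock: 15.0
position: [0.5254, -0.0889, 0.2267]
tool_rot: [-3.142, 0.0, -3.072]
force: [-1.0, 0.6, 0.6]
grip_width: 0.0002
finger_force: 0.5
```

Call:
{"method": "arm_command", "body": {
  "deltas": [
    [[-0.1,0,0],[0,0,0],0],
    [[-0.1,0,0],[0,0,0],0],
    [[-0.1,0,0],[0,0,0],0],
    [[-0.1,0,0],[0,0,0],0]
  ]
}}

```text
clock: 15.4
position: [0.5288, -0.0887, 0.2266]
tool_rot: [3.142, -0.002, -3.073]
force: [-9.2, -0.2, 7.6]
grip_width: 0.0002
finger_force: 4.5
```

Force is rising, so this should be the ridge. Small steps from here.

Call:
{"method": "arm_command", "body": {
  "deltas": [
    [[-0.1,0,0],[0,0,0],0],
    [[0,0,0],[0,0,0],0]
  ]
}}

```text
clock: 15.6
position: [0.5296, -0.0887, 0.2266]
tool_rot: [3.142, -0.002, -3.073]
force: [-8.2, -1.6, 6.0]
grip_width: 0.0
finger_force: 4.1
```

Call:
{"method": "arm_command", "body": {
  "deltas": [
    [[-0.1,0,0],[0,0,0],0],
    [[0,0,0],[0,0,0],0]
  ]
}}

```text
clock: 15.8
position: [0.5308, -0.0886, 0.2266]
tool_rot: [3.142, -0.002, -3.073]
force: [-6.5, -0.6, 4.7]
grip_width: -0.0001
finger_force: 3.2
```

Call:
{"method": "arm_command", "body": {
  "deltas": [
    [[-0.1,0,0],[0,0,0],0],
    [[-0.1,0,0],[0,0,0],0],
    [[-0.1,0,0],[0,0,0],0],
    [[-0.1,0,0],[0,0,0],0],
    [[-0.1,0,0],[0,0,0],0]
  ]
}}

```text
clock: 16.3
position: [0.5364, -0.0882, 0.2267]
tool_rot: [-3.142, -0.0, -3.072]
force: [-3.4, 0.4, 0.7]
grip_width: 0.0001
finger_force: 1.6
```

Call:
{"method": "arm_command", "body": {
  "deltas": [
    [[-0.1,0,0],[0,0,0],0],
    [[-0.1,0,0],[0,0,0],0],
    [[-0.1,0,0],[0,0,0],0],
    [[-0.1,0,0],[0,0,0],0],
    [[-0.1,0,0],[0,0,0],0]
  ]
}}

```text
clock: 16.8
position: [0.5414, -0.0878, 0.2267]
tool_rot: [-3.142, 0.0, -3.072]
force: [-2.3, -0.2, -0.1]
grip_width: -0.0001
finger_force: 1.5
```

Call:
{"method": "arm_command", "body": {
  "deltas": [
    [[-0.1,0,0],[0,0,0],0],
    [[-0.1,0,0],[0,0,0],0],
    [[-0.1,0,0],[0,0,0],0],
    [[-0.1,0,0],[0,0,0],0]
  ]
}}

```text
clock: 17.2
position: [0.5454, -0.0876, 0.2267]
tool_rot: [-3.142, 0.0, -3.072]
force: [-3.3, -0.3, 0.3]
grip_width: -0.0003
finger_force: 1.5
```

Call:
{"method": "arm_command", "body": {
  "deltas": [
    [[-0.1,0,0],[0,0,0],0],
    [[-0.1,0,0],[0,0,0],0],
    [[-0.1,0,0],[0,0,0],0]
  ]
}}

```text
clock: 17.5
position: [0.5484, -0.0874, 0.2267]
tool_rot: [-3.142, 0.0, -3.072]
force: [-2.5, -0.3, 0.2]
grip_width: -0.0001
finger_force: 1.3
```

Call:
{"method": "arm_command", "body": {
  "deltas": [
    [[-0.1,0,0],[0,0,0],0],
    [[-0.1,0,0],[0,0,0],0]
  ]
}}

```text
clock: 17.7
position: [0.5505, -0.0872, 0.2267]
tool_rot: [-3.142, 0.0, -3.072]
force: [-1.8, -0.3, -1.1]
grip_width: 0.0002
finger_force: 0.8
```

Call:
{"method": "arm_command", "body": {
  "deltas": [
    [[-0.1,0,0],[0,0,0],0],
    [[0,0,0],[0,0,0],0]
  ]
}}

```text
clock: 17.9
position: [0.5516, -0.0871, 0.2268]
tool_rot: [-3.142, 0.001, -3.072]
force: [0.2, -0.2, -0.0]
grip_width: -0.0003
finger_force: 0.0
```

Call:
{"method": "arm_command", "body": {
  "deltas": [
    [[-0.1,0,0],[0,0,0],0],
    [[0,0,0],[0,0,0],0]
  ]
}}

```text
clock: 18.1
position: [0.5525, -0.087, 0.2268]
tool_rot: [-3.142, 0.0, -3.072]
force: [-0.1, -0.4, 0.8]
grip_width: -0.0001
finger_force: 0.0
```

The force has dropped to zero, so the lid snapped ahead. Now I'll feel for the stop.

Call:
{"method": "arm_command", "body": {
  "deltas": [
    [[-0.05,0,0],[0,0,0],0],
    [[-0.05,0,0],[0,0,0],0]
  ]
}}

```text
clock: 18.3
position: [0.5531, -0.087, 0.2267]
tool_rot: [3.142, -0.001, -3.073]
force: [-3.8, -1.0, 3.3]
grip_width: -0.0002
finger_force: 1.8
```

Call:
{"method": "arm_command", "body": {
  "deltas": [
    [[-0.05,0,0],[0,0,0],0],
    [[0,0,0],[0,0,0],0]
  ]
}}

```text
clock: 18.5
position: [0.5534, -0.0871, 0.2267]
tool_rot: [3.142, -0.001, -3.073]
force: [-5.3, 0.4, 3.9]
grip_width: 0.0005
finger_force: 2.7
```

Call:
{"method": "arm_command", "body": {
  "deltas": [
    [[-0.05,0,0],[0,0,0],0],
    [[0,0,0],[0,0,0],0]
  ]
}}

```text
clock: 18.7
position: [0.5536, -0.0871, 0.2266]
tool_rot: [3.142, -0.002, -3.073]
force: [-8.9, -0.9, 6.1]
grip_width: -0.0
finger_force: 4.0
```

Call:
{"method": "arm_command", "body": {
  "deltas": [
    [[-0.05,0,0],[0,0,0],0],
    [[0,0,0],[0,0,0],0]
  ]
}}

```text
clock: 18.9
position: [0.5537, -0.0871, 0.2266]
tool_rot: [3.141, -0.003, -3.073]
force: [-11.1, -0.6, 8.7]
grip_width: -0.0002
finger_force: 5.4
```

Call:
{"method": "arm_command", "body": {
  "deltas": [
    [[-0.05,0,0],[0,0,0],0],
    [[0,0,0],[0,0,0],0]
  ]
}}

```text
clock: 19.1
position: [0.554, -0.0871, 0.2265]
tool_rot: [3.141, -0.004, -3.073]
force: [-13.9, -0.3, 11.1]
grip_width: 0.0002
finger_force: 6.8
```

The lid is firm against the stop at 14 N. Backing off, rising and checking.

Call:
{"method": "arm_command", "body": {
  "deltas": [
    [[0.3,0,0],[0,0,0],0],
    [[1,0,0],[0,0,0],0],
    [[1,0,0],[0,0,0],0],
    [[0,0,-2],[0,0,0],0],
    [[0,0,-3],[0,0,0],0],
    [[2,0,-3],[0,0,0],0],
    [[3,0,-3],[0,0,0],0],
    [[3,0,-2],[0,0,0],0],
    [[0,0,0],[0,0,0],0]
  ]
}}

```text
clock: 20.0
position: [0.4495, -0.0947, 0.359]
tool_rot: [-3.141, 0.002, -3.074]
force: [1.2, 0.7, -0.5]
grip_width: -0.0001
finger_force: 0.0
```

```bash
python3 - <<'E'
from h import *
c,st=look("scene",["rib","lid","case","weight_20_mid","weight_100_mid"]); b,_=look("side",["rib","lid","weight_20_mid","weight_100_mid"])
p=c
for m in bot.mark_of("ridge",p)[:2]: print("ridge",m)
print(st["clock"],st["position"],st["force"])
f=lambda i:cv2.resize(i,(400,400),interpolation=cv2.INTER_CUBIC)
cv2.imwrite("pics/end.png",np.hstack([f(c["frame"][130:310,190:370]),f(b["frame"][130:310,190:370])])[:,:,::-1])
E
```

```text
scene rib 0.56 [282. 172.] [ 0.5679 -0.0899  0.0575]
scene lid 0.78 [277. 179.] [ 0.5757 -0.0802  0.0415]
scene case 0.62 [269. 191.] [ 0.5918 -0.0795  0.    ]
scene weight_20_mid 0.55 [238. 253.] [0.5533 0.1289 0.012 ]
scene weight_100_mid 0.55 [210. 274.] [0.5696 0.2042 0.018 ]
side rib 0.68 [271. 163.] [ 0.5709 -0.0965  0.0575]
side lid 0.84 [264. 168.] [ 0.5858 -0.0958  0.0415]
side lid 0.28 [250. 273.] [0.5347 0.1621 0.0415]
side weight_20_mid 0.5 [250. 274.] [0.5407 0.1399 0.012 ]
side weight_100_mid 0.55 [225. 302.] [0.5605 0.2087 0.018 ]Traceback (most recent call last):
  File "<stdin>", line 4, in <module>
ValueError: it knows: case, hole, lid, rib, weight_100_mid, weight_20_mid, weight_50_mid
```

```bash
python3 - <<'E'
from h import *
c,_=look("scene",[]); b,_=look("wrist",[])
f=lambda i:cv2.resize(i,(400,400),interpolation=cv2.INTER_CUBIC)
cv2.imwrite("pics/end.png",np.hstack([f(c["frame"][130:310,190:370]),f(b["frame"][120:384,120:384])])[:,:,::-1])
E
```

```text
(no output)
```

View pics/end.png

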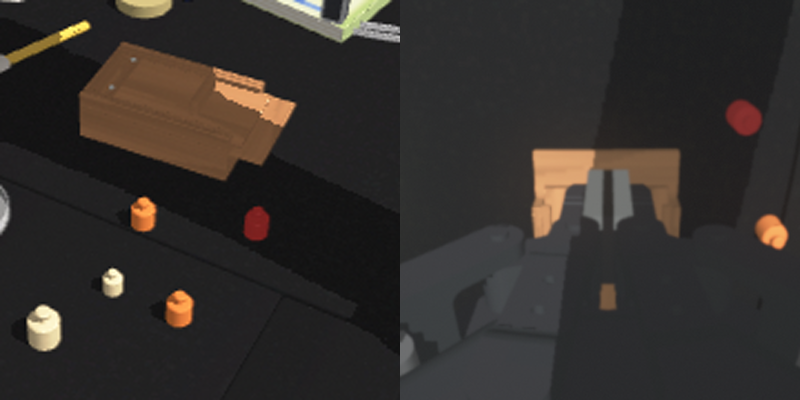

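The lid is closed up to the screwed stop, the other weights stand untouched, and the arm is clear. Handing in.

```bash
python3 -c "
from workcell import bot
print(bot.job_done())"
```

```text
the job is handed in; nothing more can be done
None
```

The middle weight stands in the hole and the lid is over the ridge and against the stop (snap felt, peak push read about 14 N); the other weights were left alone, nothing is held, and the job was handed in at about 20 s.

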